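# Draw a slide tray out of the rack to its stop line and hold it level

### The arm

A 6-joint arm with a two-finger parallel gripper is mounted at the origin on the work surface. World frame = base frame: x ahead of the robot, y to its left, z up, the work surface at z = 0. Lengths are in mm, angles in rad, forces in N, time in s.
With the tool pointing down it reaches from about 350 to 975 mm from the base axis. Payload 7.1 kg.
Tool frame: the origin (TCP) lies between the finger pads; the fingertips stand 19 mm ahead of it and the grasp point (between the pads) is the TCP; z points along the fingers, y is the line along which they close (so a half turn about z gives the same grasp; the last joint's range is limited). The gripper opens to 88 mm and grips with 3 to 60 N. Pads are 20 mm wide; open, the fingers measure 115 mm over their backs; the gripper's body (75 mm by 178 mm) begins 61 mm behind the grasp point.
Start: joints at [-1.344, 0.423, 1.63, -0, 1.089, -0.019], TCP at [152.102, -606.193, 241.675] pointing down, gripper open.
Joint ranges: [-3, 3], [-0.9, 2.11], [0.09, 2.58], [-1.31, 4.45], [0.11, 2.69], [-2.54, 2.54]. Speed limits (rad/s): [2.39, 2.39, 3.01, 3.14, 3.14, 3.14].

### API

Orientations are given as a rotation vector (axis times angle).
In Python, from workcell import ctrl gives the robot as it stands.
- The arm moves only by the tool arm_command, never from a script. Its argument "series" is a list of rows, each an object with "linear": the shift along the tool's x, y, z in m, a list of three; "turn": the turn about the tool's z in rad. A call has 1 to 10 rows; each row shifts and turns the commanded pose from where the row before left it, along the tool's axes as they then stand; what a row does not reach is not made up. A row lasts 1/10 s, in which the tool goes at most 50 mm and 8.59 degrees, less where a joint would pass 70% of its speed; a pose out of reach is approached as far as the arm can. A call with a gripper value outside its range is refused whole. "jaw" is the opening, from -1 (shut) to 1 (fully open), set as the call begins (left out, the last holds). The fingers move at their own pace and stop on an object; the grip force is fixed at half the most. Time passes only in rows, so rows that do not move let the fingers close. It gives the time, the measured TCP pose, the force, the opening and the grip force at its end, in the units of the state.
- ctrl.get_obs(): the state, without advancing time (a new reading comes with each control period).
- ctrl.get_image(name): name is "scene" or "top" or "wrist"; returns a dict with "frame" (480x640x3 uint8, blue, green, red), "fx", "fy", "cx", "cy" (pixels), "rvec" (rotation vector, rad) and "tvec" (3), from world to camera coordinates, as OpenCV has them. Camera axes: x right, y down, z forward; pixel columns grow to the right and rows downward; lengths in mm; the calibration is good to about 2 mm. A picture is of the moment at which its call begins. There is no depth.
- ctrl.close_job(): hands the job in; it is judged then, once.
The state is a dict: "t": time; "qpos": joint angles; "qvel": joint speeds; "joint_torque": joint torques, N m; "ee_pos": TCP position; "orientation": TCP orientation; "ft_force": force on the tool from outside, world axes, zero at the start; "moment": the same for the moment, N m; "width": finger opening in mm; "grasp_force": force on a finger pad.
Only numpy, scipy, OpenCV 4.12 (cv2) and the standard library are available. Lean on these libraries where they do the work, as an engineer would, in place of code of your own. Each camera call takes 0.05 s, during which the arm holds its last target. There are 200 camera calls.

### The job

A bottle is standing in front of the open slide-tray rack: pick it up and stand it upright on the bench, clear of the way of the top tray. Then draw the top tray straight out of the rack until the dark line across it comes level with the front of the rack, so that the first two rows of slides hang clear. Out there the tray would tip off its runners, so finish still holding it, level and still, with its back part resting in the rack, and leave everything else on the bench where it is.

Things in the scene. Friction and masses are not known exactly. Their poses are not given: they have to be found in the camera images.
- rack: Open-topped wooden rack of slide trays, fixed, 330 deep (x) x 236 wide (y) x 94 mm high. Origin: centre of its underside, on the bench. Its front is at x = -165 mm; -x points straight out of it, the way trays come out. Side panels 14 mm thick, 208 mm apart inside, end flush at the front. The two lower trays are home and fixed. The top tray has nothing above it.
- rack_front (a point): Middle of the rack's front edge (x = -165 mm, y = 0 in the rack) at the height of the two top runners that carry the top tray, 80 mm above the bench; its axes are the rack's.
- tray: Top slide tray, loose, plain wood, 312 long (x) x 200 wide (y) mm, about 0.45 kg with its glass slides, 4 mm of side play. Origin: centre of its underside; +x points into the rack. Floor 6 mm thick; low side and back rims, tops 16 mm above the underside. Starts 5 to 50 mm out of the rack; slides with a few N; past about 140 mm of overhang it tips if let go.
- front_board (a point): Middle of the top edge of the tray's upright front board, 12 mm thick (x), 200 mm wide, 30 mm high from the underside, 24 mm above the tray's floor; x = -150 mm in the tray (front face at -156). It can be pinched from above: one finger in front, one inside the tray, where 30 mm of floor behind it is free.
- stop_line (a point): Middle of the black line, 5 mm wide, that runs across the tray on the divider behind the second row of slides, 218 mm behind the tray's front face (x = +62 mm in the tray), 12 mm above its underside; it runs along the tray's y over the side rims too.
- bottle: Amber reagent bottle with paper label and black screw cap, the one standing in front of the rack, 135 mm tall, 0.25 kg. Origin: centre of its underside. Body 56 mm diameter up to 92 mm height, shoulder up to 106 mm, cap 36 mm diameter from 106 to 135 mm. It stands in the tray's way, taller than the tray.
- slide_box: Bystander: closed grey plastic slide box, 98 x 84 x 35 mm. Origin: centre of its underside.
- petri_stack: Bystander: stack of three clear petri dishes, 90 mm diameter, 48 mm high. Origin: centre of its underside.
- wash_bottle: Bystander: white plastic wash bottle with bent spout, 64 mm diameter, 205 mm high with the spout. Origin: centre of its underside.
Mind the look-alikes: they are no part of the job. There is more than one size of the bottle; the job needs the larger.

How it is judged (in metres and radians):
On the way, in this order (a step that is already met when the one before it is completed fails the run):
1. the bottle has been set down upright on the bench, let go, clear of the tray's way (angle between bottle's own z axis and vertical below 0.1 rad and height (world z) of bottle below 0.006 m and linear speed of bottle below 0.02 m/s and contact force between the fingers and bottle below 0.1 N and (x of bottle in the frame of rack_front below -0.25 m or y of bottle in the frame of rack_front below -0.13 m or y of bottle in the frame of rack_front above 0.13 m)), for 0.2 s.
2. the tray is being drawn out past its balance point, held level (x of stop_line in the frame of rack_front below 0.05 m and angle between tray's own z axis and vertical below 0.07 rad and contact force between the fingers and tray above 0.5 N), for 0.1 s.
At the end, for the whole second after the job is handed in: The tray's dark line is within 7 mm of the rack's front edge, the tray is level within 3 degrees, still and in line with the rack, its back part resting in the rack and the robot's fingers holding it; the bottle stands upright on the bench, let go, clear of the tray (x of stop_line in the frame of rack_front between -0.007 and 0.007 m and angle between tray's own z axis and vertical below 0.05 rad and angle between the x axis of tray and the x axis of rack, either way round below 0.06 rad and z of tray in the frame of rack_front between -0.008 and 0.015 m and contact force between tray and rack above 0.2 N and contact force between the fingers and tray above 0.5 N and contact force between each of tray, the fingers and bottle below 0.1 N and linear speed of tray below 0.01 m/s and angle between bottle's own z axis and vertical below 0.1 rad and height (world z) of bottle below 0.006 m and linear speed of bottle below 0.02 m/s and (x of bottle in the frame of rack_front below -0.235 m or y of bottle in the frame of rack_front below -0.12 m or y of bottle in the frame of rack_front above 0.12 m)); the arm keeps its last pose, push and grip.
It fails at once if the tray tips (more than about 9 degrees): slides would slip out (angle between tray's own z axis and vertical above 0.16 rad).
It fails at once if the tray is pushed hard against the bottle (contact force between tray and bottle above 5 N).
It fails at once if the bottle is knocked over (angle between bottle's own z axis and vertical above 0.6 rad).
It fails at once if another thing on the bench is disturbed (distance of any of slide_box, petri_stack, wash_bottle from where it was at the start of the episode above 0.03 m).
It also fails if it takes over 61 s, if anything falls off the work surface, if the arm or the gripper's body presses on something with over 40 N, if the wrist force passes 120 N, or if a joint passes its speed limit or range.

## Working session

There is one attempt and no reset: what is moved stays moved. The work goes in short steps, Python scripts to look and compute and a tool call to move; the robot and the scene stay as the last step left them, time stands still between calls to the robot, and variables do not carry over. Pictures are saved under pics/ and viewed, at most 10 in all, crops included, and the job is handed in when it is done.

Besides the shell and the picture viewer there is one more tool, called after "Call:" as name([rows], argument=value, ...), one row to a line, values as JSON. arm_command: Moves the arm, as the interface text tells. Its arguments: {"type":"object","properties":{"series":{"type":"array"},"jaw":{"type":"number"}},"required":["series"]}

```bash
mkdir -p pics
cat > h.py <<'E'
import numpy as np,cv2,json
from workcell import ctrl
def snap(n,f):
    d=ctrl.get_image(n); cv2.imwrite('pics/'+f+'.png',d['frame'])
    c={k:np.array(d[k]).tolist() for k in('fx','fy','cx','cy','rvec','tvec')}
    json.dump(c,open('pics/'+f+'.json','w')); return d
def cam(f):
    c=json.load(open('pics/'+f+'.json')); R=cv2.Rodrigues(np.array(c['rvec']))[0]; t=np.array(c['tvec']).ravel()
    K=np.array([[c['fx'],0,c['cx']],[0,c['fy'],c['cy']],[0,0,1]]); return K,R,t
def ray(f,u,v,z):
    K,R,t=cam(f); d=R.T@np.linalg.inv(K)@[u,v,1]; o=-R.T@t
    return o+d*(z-o[2])/d[2]
def proj(f,p):
    K,R,t=cam(f); q=K@(R@np.array(p,float)+t); return q[:2]/q[2]
E
python3 - <<'E'
from h import *
for n in('scene','top'): snap(n,n+'0')
o=ctrl.get_obs(); print(o)
for n in('scene0','top0'):
    K,R,t=cam(n); print(n,-R.T@t,K[0,0])
E
```

```text
{'t': 0.1, 'qpos': array([-1.34403083e+00,  4.23773325e-01,  1.63059571e+00, -3.16787437e-06,
        1.08858713e+00, -1.90127695e-02]), 'qvel': array([-8.38808653e-04, -2.66233101e-03, -3.99785846e-03, -4.35129321e-05,
       -1.19672794e-03,  1.73033317e-03]), 'joint_torque': array([-4.37181134e-04, -5.45616853e+01, -2.74324983e+01,  6.44992897e-02,
        1.88517227e-02, -3.68708072e-05]), 'ee_pos': array([ 151.9810109 , -605.75870128,  240.98086795]), 'orientation': array([-3.11655480e+00, -3.84932698e-01,  2.26367599e-04]), 'ft_force': array([ 0.36017717, -0.0075676 , -0.1319775 ]), 'moment': array([-0.00039873, -0.03297189,  0.02400686]), 'grasp_force': 0.0, 'width': 87.6496569526749}
scene0 [1430.53795619 -190.17241143  932.75991135] 439.85247512230404
top0 [ 308.17875815  -87.76990101 1343.35660308] 515.4389028188216
```

View pics/top0.png

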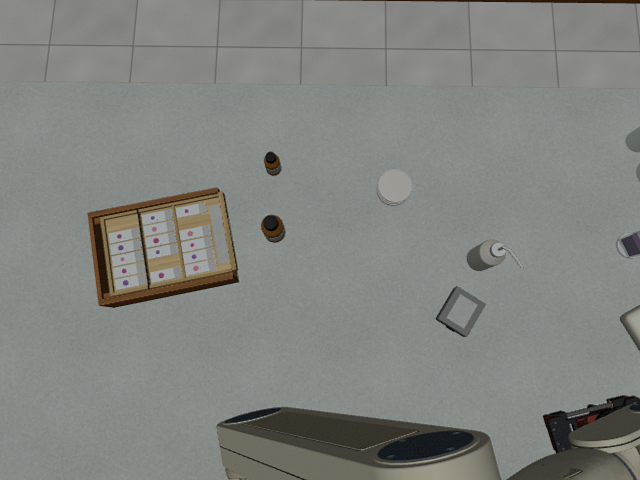

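View pics/scene0.png

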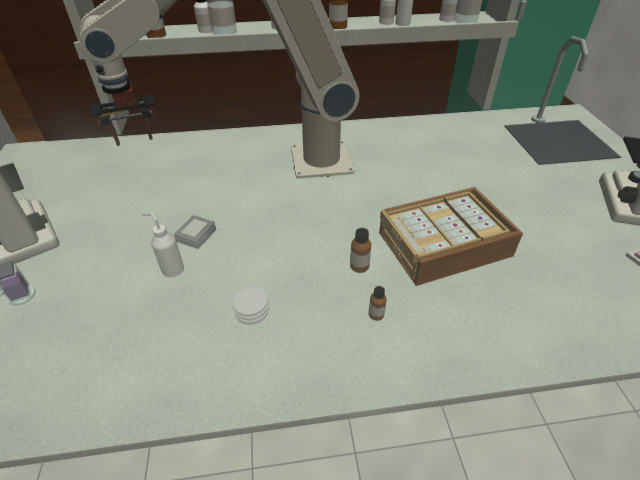

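Top view: the rack spans about (90–238, 190–305) with its front facing right. The candidate bottles are the larger one at (273,227), directly in front of the rack, and a small look-alike at (272,162). The petri stack is at (395,187), the wash bottle at (490,253) and the slide box at (460,311). I choose the larger bottle; the scene view agrees, with the big one at (361,252) and the small one at (378,303). I'll check this in a close crop.

Run:
```python
from h import *
im=cv2.imread('pics/top0.png')[145:315,80:300]
cv2.imwrite('pics/c1.png',cv2.resize(im,None,fx=3.5,fy=3.5,interpolation=cv2.INTER_CUBIC))
print('cap',ray('top0',272,222,135),'base',ray('scene0',361,269,0))
print('small',ray('top0',271,157,95)); print('petri',ray('top0',395,186,48),'wash',ray('top0',490,253,0),'box',ray('top0',461,311,35))
```

```text
cap [570.98741239  27.58046442 135.        ] base [585.41711012  37.86359372   0.        ]
small [748.80371997  39.39849957  95.        ]
petri [ 690.58066823 -281.6531399    48.        ] wash [ 525.33500911 -535.93069037    0.        ] box [ 371.35068673 -444.40734771   35.        ]
```

View pics/c1.png

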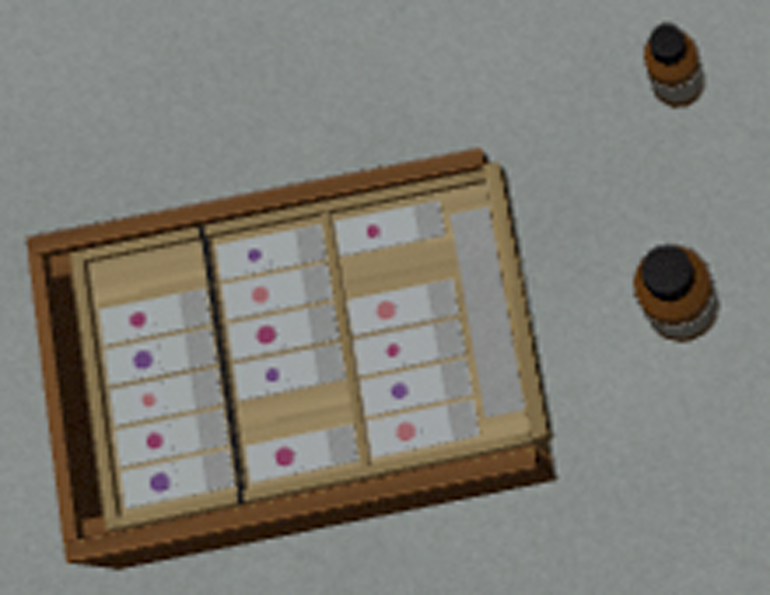

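The crop shows the larger bottle with its cap at crop (668,272), the front board from (494,166) to (543,440), the black line from (205,228) to (240,502), and rack top corners at (28,238), (483,150), (68,548) and (550,462).

Run:
```python
from h import *
f=lambda u,v,z: ray('top0',80+(u+.5)/3.5-.5,145+(v+.5)/3.5-.5,z)[:2]
P={k:f(*a) for k,a in dict(cap=(668,272,135),fbA=(494,166,110),fbB=(543,440,110),lA=(205,228,92),lB=(240,502,92),
 rBL=(28,238,94),rFL=(483,150,94),rBR=(68,548,94),rFR=(550,462,94)).items()}
for k,v in P.items(): print(k,v.round(1))
n=lambda a,b:(np.linalg.norm(P[a]-P[b]).round(1),np.degrees(np.arctan2(*(P[a]-P[b])[::-1])).round(2))
for a in [('fbA','fbB'),('lA','lB'),('rFL','rBL'),('rFR','rBR'),('rFL','rFR'),('rBL','rBR')]: print(a,n(*a))
fb=(P['fbA']+P['fbB'])/2; l=(P['lA']+P['lB'])/2; rf=(P['rFL']+P['rFR'])/2
print('fb',fb,'line',l,np.linalg.norm(fb-l),'rackfront',rf, np.linalg.norm(l-rf),'reach',np.hypot(*fb))
print('base from scene', ray('scene0',361,269,0), 'bottle proj', proj('scene0',[*P['cap'],0]),proj('scene0',[*P['cap'],135]))
print(ctrl.get_obs()['qpos'])
```

```text
cap [570.1  31.2]
fbA [650.5 159.5]
fbB [456.  115.7]
lA [606.7 367.5]
lB [411.8 327.1]
rBL [597.1 492.7]
rFL [666.7 171.2]
rBR [378.2 442.7]
rFR [442.7 112.8]
('fbA', 'fbB') (np.float64(199.3), np.float64(12.69))
('lA', 'lB') (np.float64(199.0), np.float64(11.73))
('rFL', 'rBL') (np.float64(328.9), np.float64(-77.77))
('rFR', 'rBR') (np.float64(336.2), np.float64(-78.94))
('rFL', 'rFR') (np.float64(231.5), np.float64(14.62))
('rBL', 'rBR') (np.float64(224.5), np.float64(12.86))
fb [553.27761408 137.61258147] line [509.2496291 347.3055385] 214.26525544780782 rackfront [554.71531502 142.01371159] 210.26617129630299 reach 570.1344936204507
base from scene [585.41711012  37.86359372   0.        ] bottle proj [357.68061261 265.41299248] [360.28223216 231.04852576]
[-1.34403083e+00  4.23773325e-01  1.63059571e+00 -3.16787437e-06
  1.08858713e+00 -1.90127695e-02]
```

Call:
arm_command([
  {"linear":[0.028,-0.0258,0],"turn":0},
  {"linear":[0.028,-0.0258,0],"turn":0},
  {"linear":[0.028,-0.0258,0],"turn":0},
  {"linear":[0.028,-0.0258,0],"turn":0},
  {"linear":[0.028,-0.0258,0],"turn":0},
  {"linear":[0.028,-0.0258,0],"turn":0},
  {"linear":[0.028,-0.0258,0],"turn":0},
  {"linear":[0.028,-0.0258,0],"turn":0},
  {"linear":[0.028,-0.0258,0],"turn":0},
  {"linear":[0.028,-0.0258,0],"turn":0},
], jaw=1)

```text
t: 1.1
ee_pos: [361.4, -286.3, 241.6]
orientation: [-3.118, -0.385, 0.0]
ft_force: [0.3, 0.2, 0.0]
width: 88.0
grasp_force: 0.0
```

Call:
arm_command([
  {"linear":[0.028,-0.0258,0],"turn":0},
  {"linear":[0.028,-0.0258,0],"turn":0},
  {"linear":[0.028,-0.0258,0],"turn":0},
  {"linear":[0.028,-0.0258,0],"turn":0},
  {"linear":[0.028,-0.0258,0],"turn":0},
  {"linear":[0.028,-0.0258,0],"turn":0},
  {"linear":[0.028,-0.0258,0],"turn":0},
  {"linear":[0.028,-0.0258,0],"turn":0},
  {"linear":[0.028,-0.0258,0],"turn":0},
  {"linear":[0,0,0],"turn":0},
])

```text
t: 2.1
ee_pos: [550.8, 1.8, 241.5]
orientation: [-3.117, -0.391, -0.002]
ft_force: [0.3, -0.6, -0.0]
width: 88.1
grasp_force: 0.0
```

```bash
cat >> h.py <<'E'
def tool(o,p):
    "shift to world point p in tool axes (m)"
    return (cv2.Rodrigues(np.array(o['orientation']))[0].T@(np.array(p)-o['ee_pos'])/1000).round(4)
E
python3 - <<'E'
from h import *
snap('wrist','w1'); o=ctrl.get_obs(); R=cv2.Rodrigues(o['orientation'])[0]
print(o['t'],o['ee_pos'],R.round(3).tolist(),o['qpos']); print(tool(o,[571,32,80]))
E
```

```text
2.15 [5.49315239e+02 2.52540768e-01 2.41209941e+02] [[0.969, 0.246, -0.001], [0.246, -0.969, 0.0], [-0.001, -0.0, -1.0]] [-2.12015095e-02  3.13482415e-01  1.79844916e+00 -8.33163434e-06
  1.03020192e+00  1.30063630e+00]
[ 0.0289 -0.0254  0.1612]
```

View pics/w1.png

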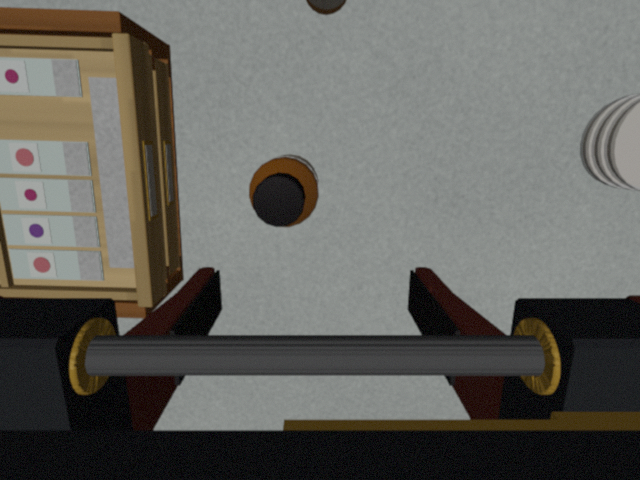

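The wrist view shows the bottle cap at (278,200). The front board's top runs from (123,35) to (146,306), and the rack panel's front top corner is near (120,12).

Run:
```python
from h import *
o=ctrl.get_obs()
c=ray('w1',278,200,135);a=ray('w1',123,35,110);b=ray('w1',146,306,110)
print(c,a,b,np.linalg.norm(a-b),np.degrees(np.arctan2(*(a-b)[1::-1])),(a+b)/2)
print(tool(o,[*c[:2],80]))
```

```text
[574.01615893  33.96241417 135.        ] [652.68741438 161.38457476 110.        ] [460.14466537 118.69149928 110.        ] 197.2191899596899 12.502091982471548 [556.41603987 140.03803702 110.        ]
[ 0.0323 -0.0266  0.1612]
```

Call:
arm_command([
  {"linear":[0.0155,-0.0133,0],"turn":0},
  {"linear":[0.0155,-0.0132,0],"turn":0},
  {"linear":[0,0,0.01],"turn":0},
  {"linear":[0,0,0.03],"turn":0},
  {"linear":[0,0,0.03],"turn":0},
  {"linear":[0,0,0.03],"turn":0},
  {"linear":[0,0,0.03],"turn":0},
  {"linear":[0,0,0.02],"turn":0},
  {"linear":[0,0,0.01],"turn":0},
  {"linear":[0,0,0],"turn":0},
])

```text
t: 3.15
ee_pos: [571.1, 31.4, 80.2]
orientation: [-3.118, -0.384, 0.005]
ft_force: [0.6, 0.3, 0.2]
width: 87.9
grasp_force: 0.0
```

Call:
arm_command([
  {"linear":[0,0,0],"turn":0},
  {"linear":[0,0,0],"turn":0},
  {"linear":[0,0,0],"turn":0},
  {"linear":[0,0,0],"turn":0},
  {"linear":[0,0,0],"turn":0},
  {"linear":[0,0,0],"turn":0},
  {"linear":[0,0,0],"turn":0},
  {"linear":[0,0,0],"turn":0},
], jaw=-1)

```text
t: 3.95
ee_pos: [572.9, 32.2, 82.3]
orientation: [-3.118, -0.385, -0.002]
ft_force: [-1.8, 1.2, 5.9]
width: 55.4
grasp_force: 30.0
```

Call:
arm_command([
  {"linear":[0,0,-0.01],"turn":0},
  {"linear":[0,0,-0.02],"turn":0},
  {"linear":[0,0,-0.01],"turn":0},
  {"linear":[0.008,0.009,0],"turn":0},
  {"linear":[0.015,0.018,0],"turn":0},
  {"linear":[0.018,0.021,0],"turn":0},
  {"linear":[0.018,0.021,0],"turn":0},
  {"linear":[0.018,0.021,0],"turn":0},
  {"linear":[0.018,0.021,0],"turn":0},
  {"linear":[0.018,0.021,0],"turn":0},
])

```text
t: 4.95
ee_pos: [715.0, -70.0, 120.5]
orientation: [-3.118, -0.385, 0.002]
ft_force: [0.4, 0.2, -1.8]
width: 56.1
grasp_force: 30.0
```

Call:
arm_command([
  {"linear":[0.018,0.021,0],"turn":0},
  {"linear":[0.012,0.015,0],"turn":0},
  {"linear":[0.005,0.007,0],"turn":0},
  {"linear":[0,0,0],"turn":0},
  {"linear":[0,0,0.01],"turn":0},
  {"linear":[0,0,0.01],"turn":0},
  {"linear":[0,0,0.01],"turn":0},
  {"linear":[0,0,0.006],"turn":0},
  {"linear":[0,0,0],"turn":0},
  {"linear":[0,0,0],"turn":0},
])

```text
t: 5.95
ee_pos: [758.5, -101.6, 85.5]
orientation: [-3.118, -0.385, 0.0]
ft_force: [0.6, -0.1, -2.5]
width: 55.8
grasp_force: 30.0
```

Call:
arm_command([
  {"linear":[0,0,0.0015],"turn":0},
  {"linear":[0,0,0.0015],"turn":0},
  {"linear":[0,0,0],"turn":0},
])

```text
t: 6.25
ee_pos: [758.6, -101.8, 82.8]
orientation: [3.118, 0.385, 0.0]
ft_force: [0.4, -0.8, -2.6]
width: 55.8
grasp_force: 30.0
```

Call:
arm_command([
  {"linear":[0,0,0.001],"turn":0},
  {"linear":[0,0,0.0005],"turn":0},
  {"linear":[0,0,0],"turn":0},
])

```text
t: 6.55
ee_pos: [759.0, -101.7, 82.4]
orientation: [3.118, 0.385, 0.002]
ft_force: [-1.8, 2.3, 5.4]
width: 55.6
grasp_force: 30.0
```

Call:
arm_command([
  {"linear":[0,0,0],"turn":0},
  {"linear":[0,0,0],"turn":0},
  {"linear":[0,0,0],"turn":0},
  {"linear":[0,0,0],"turn":0},
  {"linear":[0,0,0],"turn":0},
  {"linear":[0,0,-0.02],"turn":0},
  {"linear":[0,0,-0.04],"turn":0},
  {"linear":[0,0,-0.04],"turn":0},
  {"linear":[0,0,-0.02],"turn":0},
  {"linear":[0,0,0],"turn":0},
], jaw=1)

```text
t: 7.55
ee_pos: [761.1, -102.1, 207.5]
orientation: [3.116, 0.385, 0.013]
ft_force: [0.3, -0.4, 0.0]
width: 88.0
grasp_force: 0.0
```

Run:
```python
from h import *
o=ctrl.get_obs(); print(o['t'],o['ee_pos'],o['orientation'],o['width'],tool(o,[565,103,200]))
snap('top','top1');im=cv2.imread('pics/top1.png')[100:320,60:460]
cv2.imwrite('pics/c2.png',cv2.resize(im,None,fx=2,fy=2))
```

```text
7.55 [ 761.14701741 -102.14269654  207.54002232] [3.11550975 0.3847917  0.01343017] 87.95772265912291 [-0.1404 -0.2467  0.0055]
```

View pics/c2.png

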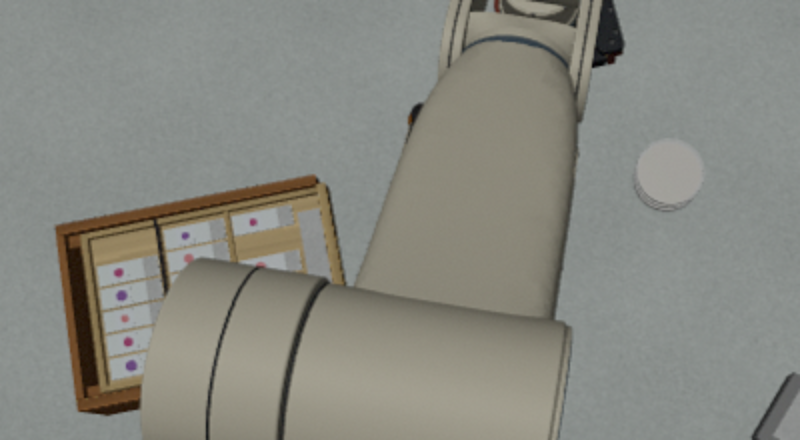

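The bottle is hidden by the arm in this view; nothing else has moved. Next I go over the front board with the fingers partly open, since the inner finger must fit in the 30 mm of free floor.

Call:
arm_command([
  {"linear":[-0.006,-0.012,0],"turn":0},
  {"linear":[-0.0125,-0.0255,0],"turn":0},
  {"linear":[-0.0125,-0.0255,0],"turn":0},
  {"linear":[-0.0125,-0.0255,0],"turn":0},
  {"linear":[-0.0125,-0.0255,0],"turn":0},
  {"linear":[-0.0125,-0.0255,0],"turn":0},
  {"linear":[-0.0125,-0.0255,0],"turn":0},
  {"linear":[-0.0125,-0.0255,0],"turn":0},
  {"linear":[-0.0125,-0.0255,0],"turn":0},
  {"linear":[-0.0125,-0.0255,0],"turn":0},
], jaw=-0.18)

```text
t: 8.6
ee_pos: [581.9, 104.7, 199.3]
orientation: [-3.118, -0.385, 0.006]
ft_force: [0.6, 1.2, 0.6]
width: 35.9
grasp_force: 0.0
```

Call:
arm_command([
  {"linear":[-0.0125,-0.0255,0],"turn":0.015},
  {"linear":[-0.0085,-0.017,0],"turn":0.015},
  {"linear":[0,0,0],"turn":0},
  {"linear":[0,0,0],"turn":0},
  {"linear":[0,0,0],"turn":0},
])

```text
t: 9.1
ee_pos: [554.3, 139.5, 200.6]
orientation: [3.123, 0.338, -0.001]
ft_force: [0.4, 0.7, -0.3]
width: 36.1
grasp_force: 0.0
```

Run:
```python
from h import *
o=ctrl.get_obs(); R=cv2.Rodrigues(o['orientation'])[0]
print(o['t'],o['ee_pos'],np.degrees(np.arctan2(R[1,0],R[0,0])),o['width'],tool(o,[555,139,110]))
snap('wrist','w2')
for p in([555,139,110],[650,160,110]): print(proj('w2',p))
```

```text
9.1 [554.32196256 139.50029594 200.55701261] 12.364299986494597 36.09338534870874 [0.0006 0.0006 0.0906]
[316.47929105 248.65989737]
[316.64682701  90.49889127]
```

View pics/w2.png

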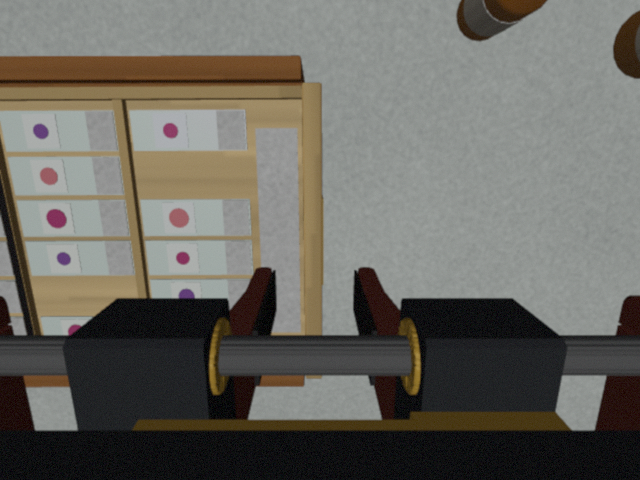

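Run:
```python
from h import *
o=ctrl.get_obs()
a=ray('w2',312,84,110);b=ray('w2',311,378,110);print(a,b,np.linalg.norm(a-b),np.degrees(np.arctan2(*(a-b)[1::-1])))
t=ray('w2',290,72,94);print('panel front corner',ray('w2',301,57,94),ray('w2',301,81,94), ray('w2',0,61,94))
print(tool(o,[*((a+b)/2)[:2],110]), tool(o,a), tool(o,ray('w2',301,66,94)))
```

```text
[652.91360858 163.45004891 110.        ] [459.51943356 121.83427143 110.        ] 197.82108044369727 12.144082513572057
panel front corner [668.88320487 173.99663447  94.        ] [655.33676751 171.13359919  94.        ] [626.42372124 355.62455557  94.        ]
[ 0.0024 -0.0029  0.0907] [ 0.1013 -0.0025  0.0906] [ 0.114  -0.0095  0.1066]
```

Call:
arm_command([
  {"linear":[0.002,-0.003,0.01],"turn":0},
  {"linear":[0,0,0.02],"turn":0},
  {"linear":[0,0,0.02],"turn":0},
  {"linear":[0,0,0.02],"turn":0},
  {"linear":[0,0,0.01],"turn":0},
  {"linear":[0,0,0.005],"turn":0},
  {"linear":[0,0,0.0045],"turn":0},
  {"linear":[0,0,0],"turn":0},
  {"linear":[0,0,0],"turn":0},
])

```text
t: 10.05
ee_pos: [556.2, 143.4, 112.2]
orientation: [-3.123, -0.338, -0.002]
ft_force: [-0.3, 0.0, 0.1]
width: 35.9
grasp_force: 0.0
```

Call:
arm_command([
  {"linear":[0,0,0],"turn":0},
  {"linear":[0,0,0],"turn":0},
  {"linear":[0,0,0],"turn":0},
  {"linear":[0,0,0],"turn":0},
  {"linear":[0,0,0],"turn":0},
  {"linear":[0,0,0],"turn":0},
], jaw=-1)

```text
t: 10.65
ee_pos: [556.0, 143.1, 112.1]
orientation: [3.123, 0.339, 0.001]
ft_force: [-0.2, -4.1, 5.5]
width: 11.5
grasp_force: 30.0
```

Call:
arm_command([
  {"linear":[0,0.003,0],"turn":0},
  {"linear":[0,0.006,0],"turn":0},
  {"linear":[0,0.01,0],"turn":0},
  {"linear":[0,0.01,0],"turn":0},
  {"linear":[0,0.01,0],"turn":0},
  {"linear":[0,0.01,0],"turn":0},
  {"linear":[0,0.01,0],"turn":0},
  {"linear":[0,0.006,0],"turn":0},
  {"linear":[0,0.003,0],"turn":0},
  {"linear":[0,0,0],"turn":0},
])

```text
t: 11.65
ee_pos: [570.4, 76.7, 111.8]
orientation: [3.123, 0.338, 0.0]
ft_force: [-1.0, 1.3, 4.9]
width: 11.9
grasp_force: 30.0
```

Run:
```python
from h import *
o=ctrl.get_obs(); R=cv2.Rodrigues(o['orientation'])[0]
print(o['ee_pos'],R.round(4).tolist(),o['ft_force'],o['moment'])
snap('scene','s2');im=cv2.imread('pics/s2.png')[170:310,330:530]
cv2.imwrite('pics/c3.png',cv2.resize(im,None,fx=4,fy=4,interpolation=cv2.INTER_CUBIC))
```

```text
[570.43816889  76.6913398  111.78130743] [[0.9769, 0.2138, 0.0003], [0.2138, -0.9769, -0.0], [0.0003, 0.0001, -1.0]] [-1.03962979  1.29195103  4.91577827] [ 0.38902213  0.10756292 -0.04287819]
```

View pics/c3.png

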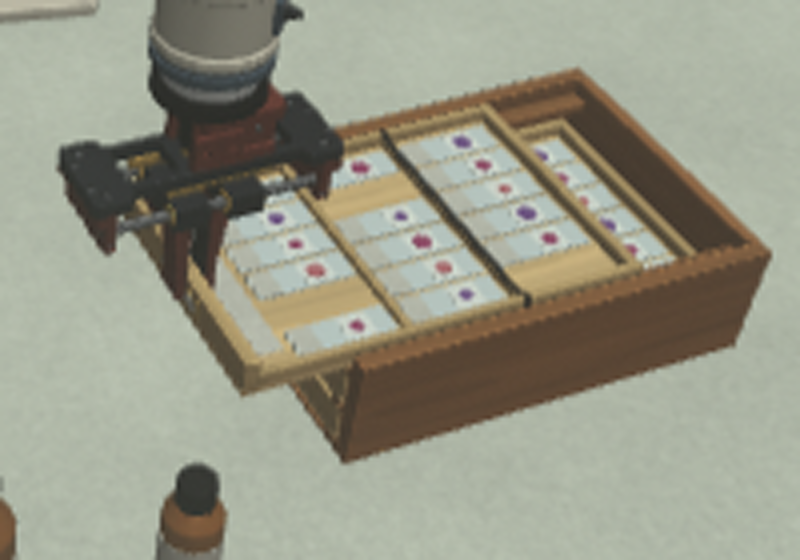

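The tray follows level, with the line still inside the rack and about 137 mm to go. I continue drawing.

Call:
arm_command([
  {"linear":[0,0.004,0],"turn":0},
  {"linear":[0,0.008,0],"turn":0},
  {"linear":[0,0.01,0],"turn":0},
  {"linear":[0,0.01,0],"turn":0},
  {"linear":[0,0.01,0],"turn":0},
  {"linear":[0,0.01,0],"turn":0},
  {"linear":[0,0.008,0],"turn":0},
  {"linear":[0,0.005,0],"turn":0},
  {"linear":[0,0,0],"turn":0},
])

```text
t: 12.6
ee_pos: [584.3, 12.0, 111.6]
orientation: [3.122, 0.338, -0.0]
ft_force: [-0.8, -4.5, 1.5]
width: 11.8
grasp_force: 30.0
```

Call:
arm_command([
  {"linear":[0,0.004,0],"turn":0},
  {"linear":[0,0.008,0],"turn":0},
  {"linear":[0,0.01,0],"turn":0},
  {"linear":[0,0.01,0],"turn":0},
  {"linear":[0,0.01,0],"turn":0},
  {"linear":[0,0.008,0],"turn":0},
  {"linear":[0,0.005,0],"turn":0},
  {"linear":[0,0,0],"turn":0},
  {"linear":[0,0,0],"turn":0},
])

```text
t: 13.5
ee_pos: [596.2, -41.0, 111.8]
orientation: [3.122, 0.338, 0.001]
ft_force: [0.4, -1.5, -2.3]
width: 11.9
grasp_force: 30.0
```

Run:
```python
from h import *
o=ctrl.get_obs()
print(o['ee_pos'],o['ft_force'],o['moment'])
snap('scene','s3');im=cv2.imread('pics/s3.png')[170:310,330:530]
cv2.imwrite('pics/c4.png',cv2.resize(im,None,fx=4,fy=4,interpolation=cv2.INTER_CUBIC))
snap('top','top3');im=cv2.imread('pics/top3.png')[110:310,80:330]
cv2.imwrite('pics/c5.png',cv2.resize(im,None,fx=3,fy=3,interpolation=cv2.INTER_CUBIC))
```

```text
[596.24345152 -40.97353319 111.78960121] [ 0.38563481 -1.50884924 -2.31220091] [-0.2970304  -0.03283364 -0.00598447]
```

View pics/c4.png

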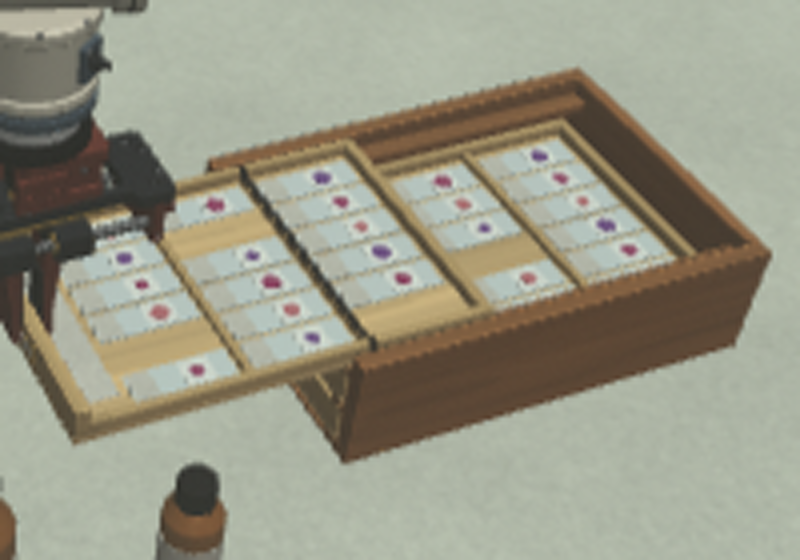

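View pics/c5.png

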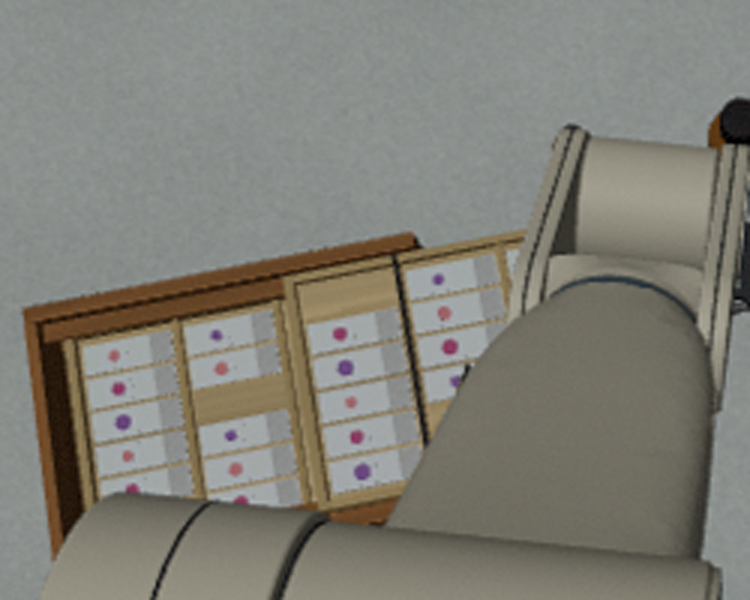

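In the scene crop the line runs from (243,168) to (373,343), with rack front corners at (210,165) far and (355,366) near. In the top crop the line runs from (397,258) to (427,443), with the rack front corner at (415,236)–(421,248). The line is still inside.

Run:
```python
from h import *
s=lambda u,v,z: ray('s3',330+(u+.5)/4-.5,170+(v+.5)/4-.5,z)[:2]
t=lambda u,v,z: ray('top3',80+(u+.5)/3-.5,110+(v+.5)/3-.5,z)[:2]
d=np.array([.2138,-.9769])
for n,p in dict(s_near=s(373,343,96),s_far=s(243,168,96),t_far=t(397,258,96),t_low=t(427,443,92),
  cs_near=s(355,366,94),cs_far=s(210,165,94),ct_o=t(415,236,94),ct_i=t(421,248,94)).items(): print(n,p.round(1),(p@d).round(1))
# rack front along d from earlier measures
for p in ([666.7,171.2],[442.7,112.8],[668.9,174],[655.3,171.1]): print(np.array(p)@d)
o=ctrl.get_obs(); print('board',o['ee_pos'][:2]@d,'line by geometry',o['ee_pos'][:2]@d-212)
```

```text
s_near [647.  188.5] -45.8
s_far [455.8 148.2] -47.3
t_far [644.8 183.9] -41.8
t_low [489.8 151.6] -43.4
cs_near [664.1 171.1] -25.2
cs_far [446.6 125.4] -27.0
ct_o [664.6 170.2] -24.2
ct_i [654.2 164.6] -21.0
-24.70481999999999
-15.545059999999998
-26.969780000000004
-27.044449999999998
board 167.05902369883952 line by geometry -44.940976301160475
```

Call:
arm_command([
  {"linear":[0,0.003,0],"turn":0},
  {"linear":[0,0.005,0],"turn":0},
  {"linear":[0,0.005,0],"turn":0},
  {"linear":[0,0.004,0],"turn":0},
  {"linear":[0,0.002,0],"turn":0},
  {"linear":[0,0,0],"turn":0},
  {"linear":[0,0,0],"turn":0},
  {"linear":[0,0,0],"turn":0},
  {"linear":[0,0,0],"turn":0},
])

```text
t: 14.5
ee_pos: [600.2, -59.1, 111.8]
orientation: [3.123, 0.338, 0.001]
ft_force: [0.0, -1.6, -1.2]
width: 11.8
grasp_force: 30.0
```

Run:
```python
from h import *
o=ctrl.get_obs()
print(o['t'],o['ee_pos'],o['ft_force'],o['orientation'],o['qvel'].round(4))
snap('scene','s4');im=cv2.imread('pics/s4.png')
a=cv2.resize(im[200:270,375:440],None,fx=6,fy=6,interpolation=cv2.INTER_CUBIC)
snap('top','top4');b=cv2.imread('pics/top4.png')[180:250,195:260]
b=cv2.resize(b,None,fx=6,fy=6,interpolation=cv2.INTER_CUBIC)
c=cv2.resize(im[200:340,300:530],None,fx=3.39,fy=1.25)
cv2.imwrite('pics/c6.png',np.vstack([np.hstack([a,b]),c[:, :780]]))
```

```text
14.5 [600.22021026 -59.12219419 111.79085477] [ 0.03385723 -1.64382592 -1.22709001] [3.12287362e+00 3.38463708e-01 6.55003882e-04] [ 0.0005 -0.0006 -0.0003 -0.0002 -0.0002  0.0009]
```

View pics/c6.png

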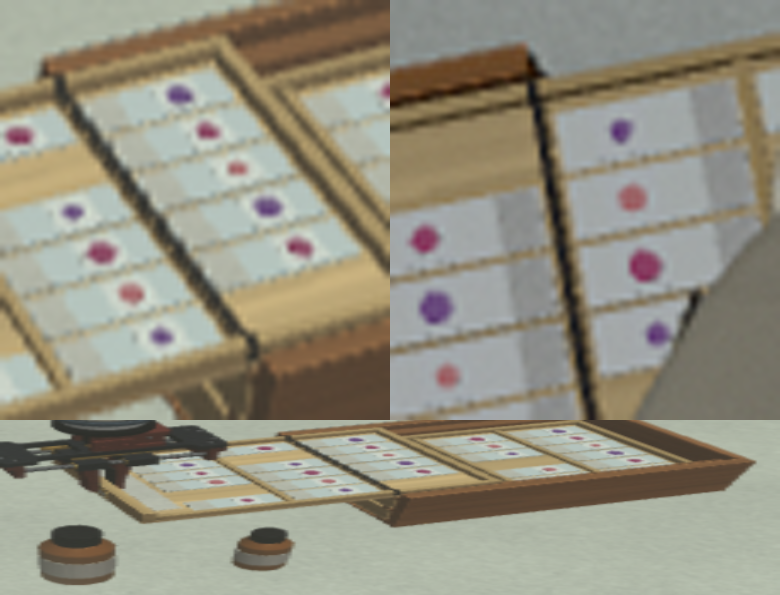

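The last picture shows the line level with the rack's front edge at both ends: scene panel (58,85) and (252,345), and top panel (533,88) against the panel corner at (532,60). The tray is level and both bottles are standing.

```bash
python3 -c "
from h import *
print(ctrl.close_job())"
```

```text
the job is handed in; nothing more can be done
None
```

I stood the larger bottle upright on the bench clear of the tray, drew the top tray out until its dark line was level with the rack front (within about 2 mm by the pictures), and handed the job in still gripping it level; no verdict was returned.

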